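Pin the lens bench carriage and hold a lens in its V-block

ROBOT

A 6-joint arm with a two-finger parallel gripper is mounted at the origin on the work surface. World frame = base frame: x ahead of the robot, y to its left, z up, the work surface at z = 0. Lengths are in m, angles in rad, forces in N, time in s.
With the tool pointing down it reaches from about 0.35 to 0.875 m from the base axis. Payload 4.2 kg.
Tool frame: the origin (TCP) lies midway between the tips of the shut fingers; the grasp point (between the pads) lies ctrl.tcp_to_grasp behind it (ctrl.tcp_to_grasp is the distance from the TCP to the grasp point, in m); z points along the fingers, y is the line along which they close (so a half turn about z gives the same grasp; the last joint's range is limited). The gripper opens to 85 mm and grips with 20 to 120 N. Pads are 22 mm wide; open, the fingers measure 114 mm over their backs; the gripper's body (76 mm by 85 mm) begins 54 mm behind the grasp point. The pads swing forward as they close: fully open they stand 13 mm farther back than shut.
Start: joints at [-1.017, 0.385, 0.008, 0, -1.194, -0.259], TCP at [0.182, -0.598, 0.231] pointing down, gripper open.
Joint ranges: [-3.14, 3.14], [-1.21, 2.06], [-1.07, 1.41], [-3.16, 2.05], [-2.99, -0.16], [-3.1, 3.1]. Speed limits (rad/s): [2.79, 2.79, 3.14, 3.14, 3.14, 3.14].

INTERFACE

Orientations are given as a rotation vector (axis times angle).
In Python, from plant import ctrl, gripper_open, close, kinematics, sense, cams, ticket gives the robot as it stands. The module is installed in compiled form; this text tells all that it offers. Calls block until the motion is done:
- ctrl.movep(position, orientation): joint-space move of the TCP to a pose.
- ctrl.line_to(position, max_speed=0.15, orientation=None, until_force=None): straight line of the TCP; orientation=None keeps the orientation; max_speed is the mean speed in m/s. With until_force (N) it stops when the force on the tool has changed by that much, and returns True; else False.
- ctrl.movej(angles): joint-space move.
- gripper_open() and close(f_grip=None): open the fingers fully, or close them until they stop; f_grip is the grip in N (None keeps the last).
- ctrl.pause(seconds).
- kinematics.solve_ik(position, orientation): joint angles nearest the present ones, or None.
- sense(): the state.
- cams.grab_frame(name): name is "scene" or "top" or "wrist"; returns a dict with "img" (420x560x3 uint8, red, green, blue), "vertical_fov" (degrees; the focal length in pixels is half the picture's height over the tangent of half this angle, whatever the lens; pixels are square), "cx", "cy" (the principal point, pixels), "rvec" (rotation vector, rad) and "tvec" (3), from world to camera coordinates, as OpenCV has them; the wrist camera has in their place "hand_eye" (4x4, takes a point from camera to tool coordinates, whose origin is the TCP and whose axes are the flange's). Camera axes: x right, y down, z forward; pixel columns grow to the right and rows downward; lengths in m; the calibration is good to about 2 mm. A picture is of the moment at which its call begins: read the wrist's pose just before it. There is no depth.
A pose or a line that the arm cannot do raises ctrl.IKError and nothing moves.
- ticket.finish_job(): hands the job in; it is judged then, once.
The state is a dict: "time_s": time; "joint_positions": joint angles; "dq": joint speeds; "joint_efforts": joint torques, N m; "ee_pos": TCP position; "tcp_rot": TCP orientation; "wrist_force": force on the tool from outside, world axes, zero at the start; "torque": the same for the moment, N m; "finger_gap": opening from 0.0 (shut) to 1.0 (fully open); "grip_force": force on a finger pad.
Only numpy, scipy, OpenCV 4.12 (cv2) and the standard library are available. Lean on these libraries where they do the work, as an engineer would, in place of code of your own. Each camera call takes 0.05 s, during which the arm holds its last target. There are 200 camera calls.

TASK

On the lens testing bench, drop the orange-handled lock pin through the hole in the carriage's brass ear and on into the bench plate, until its collar sits down on the ear. Then take the black lens from the wooden cradle and lay it in the middle of the carriage's V-block, silver front ring towards the light box, without letting it drop. Finish while still holding the lens there with your fingers, pressed down with about one kilogram's push so that it bears evenly along both white faces of the V, and leave the other goods on the table where they are.

Things in the scene. Friction and masses are not known exactly. Their poses are not given: they have to be found in the camera images.
- pin_grip (a point): Centre of the lock pin's upright orange handle (16 mm diameter, 44 mm tall), pin's z axis up. Below the handle a steel collar (22 mm diameter, 4 mm thick, underside 26 mm below this point), then a tapered 10 mm steel shank, 27 mm long (tip 53 mm below this point). About 60 g. It starts loose in a hole of a wooden block 44 x 60 mm, 32 mm tall, the collar on the block's top.
- pin_collar (a point): Centre of the underside of the lock pin's collar, where the shank begins.
- pin_tip (a point): Bottom end of the lock pin's shank, on its axis.
- ear_hole (a point): Mouth of the vertical hole (11.5 mm diameter, chamfered) in the top of the brass ear, a 44 x 40 mm plate 12 mm thick on the robot's side of the carriage, its top 29 mm above the table. The pin goes in from above; fully in, its collar lies on the ear. Seen from v_axis it is 72 mm to -x, 28 mm to +y.
- plate_hole (a point): Mouth of the matching 11.5 mm hole in the grey bench plate (16 mm thick, fixed to the table), 1 mm under the ear and straight below ear_hole when the carriage stands at 0.
- carriage (a joint): Slide of the carriage along the bench's rail in m, positive towards the light box, free over +-0.02 with about 5 N of friction. It starts at 0, where the ear's hole is over the plate's hole, and is to stay there.
- v_axis (a point): Where the lens's centre lies when seated in the middle of the V-block, 93 mm above the table, on the optical axis. y runs along the V and rail towards the light box, x level across the V away from the robot, z up. The V-block (dark steel) is 43 mm wide in x and 50 mm long; it stands on a blue saddle 84 mm wide, 96 mm long, top 43 mm above the table.
- v_face_near: White slippery PTFE facing strip on the robot's side of the V (50 mm long, sloped 45 degrees), part of the carriage. Its frame is parallel to v_axis's and lies 93 mm below it.
- v_face_far: White facing strip on the far side of the V, the mirror image of the near one; the faces make a 90 degree V. Its frame is parallel to v_axis's and lies 93 mm below it.
- light_window (a point): Centre of the round white window of the black light box (76 mm wide, 72 mm tall), 116 mm to +y of v_axis on the optical axis. At the other end of the bench an eyepiece tube (38 mm diameter) begins 113 mm to -y of v_axis, on the same axis.
- lens_center (a point): Centre of the black lens, on its axis, half-way along its barrel; y along the lens towards the silver front ring, lying level. Barrel 52 mm in diameter, 66 mm long (33 mm each way from here); then at +y the silver ring, 58 mm diameter, 14 mm long, at -y a rear flange, 44 mm diameter, 10 mm long. 0.2 to 0.4 kg.
- lens: The lens again, same point and axes as lens_center. It starts lying in the shallow V of a wooden cradle (74 x 70 mm) with its centre 42 mm above the table; the cradle's strips reach only 21 mm to each side of the lens's axis and stay below 24 mm, so fingers can straddle the barrel.
- lens_front (a point): Centre of the lens's front glass, 47 mm from lens_center towards the silver ring.
- light_meter_center (a point): Centre of a loose black light meter, 70 x 52 x 24 mm. Bystander.
- cap_a_center (a point): Centre of a loose brass lens cap, 58 mm in diameter, 12 mm tall. Bystander.
- cap_b_center (a point): Centre of a loose brass lens cap, 50 mm in diameter, 12 mm tall. Bystander.
- hood_center (a point): Centre of a loose ribbed aluminium lens hood, 62 mm in diameter, 36 mm tall. Bystander.
- canister_center (a point): Centre of a loose red film canister, 34 mm in diameter, 52 mm tall. Bystander.
- loupe_center (a point): Centre of a loose black loupe, 40 mm in diameter, 34 mm tall. Bystander.
Things that resemble listed ones, but are neither listed nor needed, are in the scene too. Leave any green look-alike of the lens alone. Leave any turquoise look-alike of the part that bears pin_grip alone.

How it is judged:
By the outcome, as a careful person would: the job done as asked, in the order asked, and still so for the second after the job is handed in, while the arm keeps its last pose, push and grip.
It also fails if it takes over 64 s, if anything falls off the work surface, if the arm or the gripper's body presses on something with over 40 N, if the wrist force passes 120 N, or if a joint passes its speed limit or range.

## Working session

There is one attempt and no reset: what is moved stays moved. The work goes in short steps, each a Python script; the robot and the scene stay as the last script left them, time stands still between calls to the robot, and variables do not carry over. Pictures are saved under pics/ and viewed, at most 10 in all, crops included, and the job is handed in when it is done.

```bash
mkdir -p pics
cat > h.py <<'E'
import numpy as np, cv2, json
from plant import ctrl, gripper_open, close, kinematics, sense, cams, ticket
from scipy.spatial.transform import Rotation as R
def grab(n):
    s=sense(); f=cams.grab_frame(n)
    h=f["img"].shape[0]; F=h/2/np.tan(np.radians(f["vertical_fov"])/2)
    K=np.array([[F,0,f["cx"]],[0,F,f["cy"]],[0,0,1]])
    if "rvec" in f and f.get("rvec") is not None:
        Rc=R.from_rotvec(np.ravel(f["rvec"])).as_matrix(); t=np.ravel(f["tvec"]); Rw=Rc.T; o=-Rc.T@t
    else:
        T=np.eye(4); T[:3,:3]=R.from_rotvec(s["tcp_rot"]).as_matrix(); T[:3,3]=s["ee_pos"]
        C=T@np.array(f["hand_eye"]); Rw=C[:3,:3]; o=C[:3,3]
    return dict(img=f["img"],K=K,Rw=Rw,o=o)
def plane(g,uv,z):
    d=g["Rw"]@np.linalg.inv(g["K"])@np.array([uv[0],uv[1],1.]); return g["o"]+d*(z-g["o"][2])/d[2]
def proj(g,p):
    c=g["K"]@(g["Rw"].T@(np.array(p)-g["o"])); return c[:2]/c[2]
def blobs(g,lo,hi,amin=30):
    m=cv2.inRange(cv2.cvtColor(g["img"],cv2.COLOR_RGB2HSV),np.array(lo),np.array(hi))
    n,l,st,c=cv2.connectedComponentsWithStats(m)
    return [(c[i].round(1).tolist(),st[i].tolist()) for i in range(1,n) if st[i][4]>=amin]
def save(g,name,crop=None,s=1):
    im=g["img"][:,:,::-1]
    if crop: im=im[crop[1]:crop[3],crop[0]:crop[2]]
    cv2.imwrite("pics/"+name,cv2.resize(im,None,fx=s,fy=s,interpolation=cv2.INTER_CUBIC))
E
python3 - <<'E'
from h import *
for n in ["top","scene"]:
    g=grab(n); save(g,n+".png",s=1.4); print(n,g["o"],g["K"][0,0],g["Rw"][:,2])
    print("orange",blobs(g,(5,150,120),(18,255,255)))
print(sense()["tcp_rot"],ctrl.tcp_to_grasp,sense()["wrist_force"])
E
```

```text
top [0.36900394 0.01019463 1.40729589] 546.6082634266727 [ 0.1044495  -0.00573824 -0.99451364]
orange [([551.0, 59.8], [542, 57, 18, 6, 49]), ([518.9, 78.6], [511, 77, 16, 5, 35]), ([546.5, 79.7], [536, 76, 20, 9, 45]), ([284.7, 92.5], [260, 82, 63, 25, 403]), ([342.3, 84.4], [334, 82, 17, 6, 36]), ([478.1, 88.6], [463, 85, 34, 8, 103]), ([139.5, 91.0], [120, 86, 37, 13, 170]), ([184.5, 96.7], [157, 86, 68, 24, 427]), ([524.5, 94.0], [510, 86, 30, 17, 89]), ([551.6, 92.2], [538, 86, 22, 14, 94]), ([214.6, 93.4], [205, 91, 21, 6, 37]), ([306.5, 96.6], [294, 91, 23, 13, 96]), ([5.6, 99.0], [0, 96, 14, 6, 41]), ([143.7, 104.7], [132, 100, 26, 10, 93]), ([475.6, 104.9], [463, 101, 23, 10, 76]), ([544.2, 103.7], [528, 101, 31, 7, 92]), ([365.7, 106.3], [347, 103, 38, 7, 96]), ([496.0, 104.6], [486, 103, 20, 6, 54]), ([84.2, 111.8], [79, 107, 12, 10, 51]), ([216.2, 108.4], [209, 107, 14, 6, 32]), ([423.4, 109.7], [413, 106, 20, 9, 54]), ([447.9, 108.2], [441, 107, 14, 3, 30]), ([41.5, 123.7], [27, 109, 35, 31, 261]), ([117.8, 115.5], [109, 111, 22, 10, 42]), ([165.9, 122.8], [149, 111, 37,
[... 4196 characters left out ...]
[523, 53, 15, 11, 92]), ([538.0, 61.4], [531, 57, 13, 9, 57]), ([414.3, 62.7], [412, 59, 6, 8, 37]), ([524.5, 72.0], [518, 66, 16, 12, 85]), ([523.3, 83.8], [514, 79, 20, 11, 133]), ([94.1, 99.2], [88, 96, 12, 7, 40]), ([331.9, 210.2], [0, 96, 560, 261, 70379]), ([28.6, 174.4], [12, 166, 34, 15, 35]), ([194.2, 334.4], [0, 210, 452, 210, 27775]), ([31.4, 361.2], [0, 295, 97, 125, 2740]), ([387.1, 360.4], [248, 303, 251, 117, 7860]), ([548.7, 317.8], [543, 314, 17, 8, 51]), ([528.7, 346.2], [514, 333, 26, 37, 528]), ([547.0, 354.9], [541, 332, 16, 46, 472]), ([232.0, 414.3], [219, 404, 33, 16, 255])]
[ 4.61058334e-01 -3.10719372e+00 -3.07132726e-03] 0.0187 [-0.08680906  0.50596621 -0.61852595]
```

View pics/top.png

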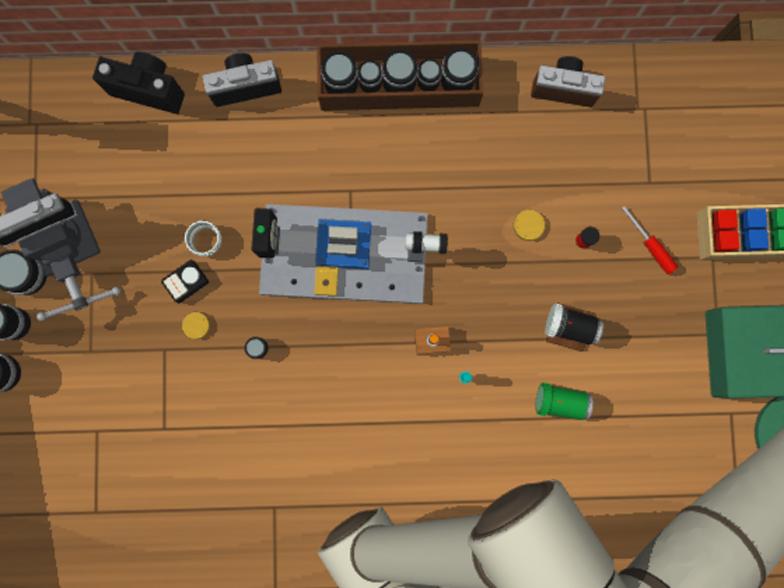

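View pics/scene.png

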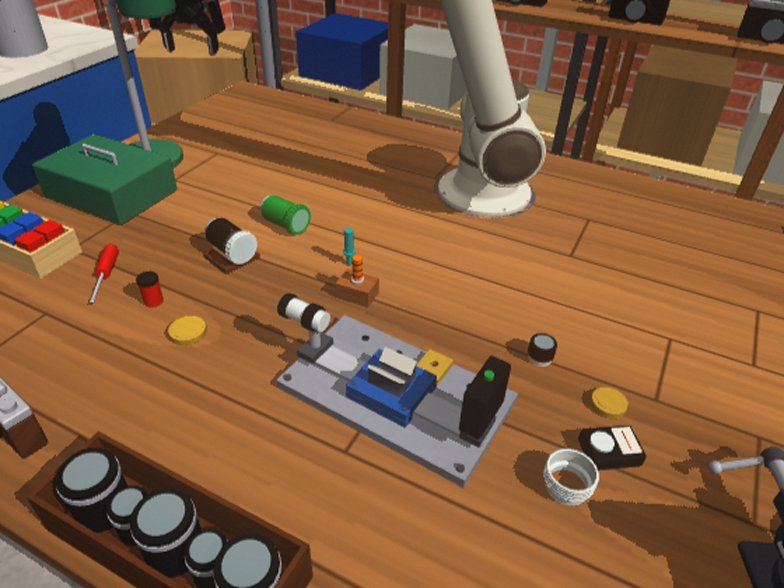

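The top view shows these candidates. Positions are native pixels (view ÷ 1.4).
- **Pin:** the orange handle in the wood block at (309,242). The turquoise look-alike is at (332,270).
- **Lens:** the black one in the cradle at (410,232), silver ring facing left (+y). The look-alikes are green at (404,287), and the lenses in the tray at about (285,50).
- **Bench:** ear hole at (233,201), V at (245,171), light box at (189,165), on the +y side.

I choose the orange pin in the block and the black lens in the cradle, and will check both up close.

Run:
```python
from h import *
g=grab("top")
for n,uv,z in [("pin",(309,242),.08),("ear",(233,201),.029),("v",(245,171),.075),("lens_silver",(400,229),.06),("lens_rear",(427,235),.06),("green",(404,287),.05)]:
    print(n,plane(g,uv,z).round(3))
f=cams.grab_frame("wrist"); print(np.round(f["hand_eye"],3),f["vertical_fov"])
p=plane(g,(309,242),.08)
# view pose over pin: camera above pin
def down(yaw): return (R.from_euler('z',yaw)*R.from_euler('x',np.pi)).as_rotvec()
for yaw in np.radians([0,90,180,-90]):
    print(yaw,[np.round(q,2) if (q:=kinematics.solve_ik(np.r_[xy,.25],down(yaw))) is not None else None for xy in (p[:2],plane(g,(233,201),.029)[:2],plane(g,(410,232),.042)[:2])])
```

```text
pin [ 0.435 -0.064  0.08 ]
ear [0.547 0.123 0.029]
v [0.615 0.088 0.075]
lens_silver [ 0.462 -0.291  0.06 ]
lens_rear [ 0.445 -0.357  0.06 ]
green [ 0.319 -0.296  0.05 ]
[[-0.    -0.948 -0.318  0.08 ]
 [ 1.    -0.    -0.    -0.001]
 [ 0.    -0.318  0.948 -0.142]
 [ 0.     0.     0.     1.   ]] 63.88638717461859
0.0 [array([ 0.23,  0.05, -0.39,  0.  , -1.14,  1.35]), array([ 0.51,  0.26, -0.12,  0.  , -1.19,  1.06]), array([-0.32,  0.25, -0.13,  0.  , -1.18,  1.89])]
1.5707963267948966 [array([ 0.23,  0.05, -0.39,  0.  , -1.14,  2.92]), array([ 0.51,  0.26, -0.12,  0.  , -1.19,  2.63]), array([-0.32,  0.25, -0.13,  0.  , -1.18, -2.82])]
3.141592653589793 [array([ 0.23,  0.05, -0.39, -0.  , -1.14, -1.8 ]), array([ 0.51,  0.26, -0.12,  0.  , -1.19, -2.08]), array([-0.32,  0.25, -0.13, -0.  , -1.18, -1.25])]
-1.5707963267948966 [array([ 0.23,  0.05, -0.39,  0.  , -1.14, -0.23]), array([ 0.51,  0.26, -0.12,  0.  , -1.19, -0.51]), array([-0.32,  0.25, -0.13,  0.  , -1.18,  0.32])]
```

```bash
cat >> h.py <<'E'
def down(yaw): return (R.from_euler('z',yaw)*R.from_euler('x',np.pi)).as_rotvec()
E
python3 - <<'E'
from h import *
import pickle
G={}
for n,xyz in [("lens",(.455,-.32,.24)),("pin",(.435,-.064,.2)),("ear",(.575,.115,.22))]:
    ctrl.movep(xyz,down(0)); ctrl.pause(.15); G[n]=grab("wrist")
    print(n,sense()["time_s"],np.round(sense()["ee_pos"],4))
pickle.dump(G,open("G.pkl","wb"))
im=np.hstack([G["lens"]["img"][60:360,60:500],G["pin"]["img"][60:360,60:500]])
cv2.imwrite("pics/c1.png",cv2.resize(im,(792,270))[:,:,::-1])
save(G["ear"],"ear.png",s=1.4)
E
```

```text
lens 2.2583 [ 0.4548 -0.3204  0.24  ]
pin 3.475 [ 0.4353 -0.0649  0.2   ]
ear 4.5833 [0.5744 0.1137 0.2205]
```

View pics/c1.png

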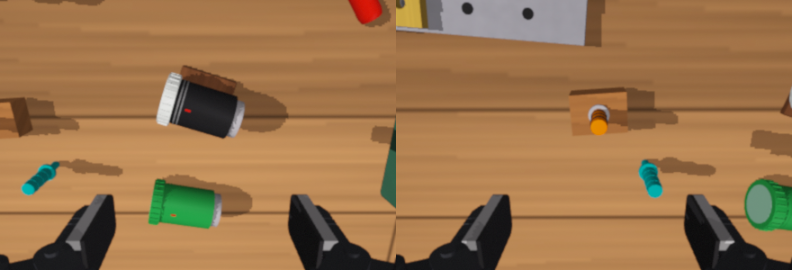

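View pics/ear.png

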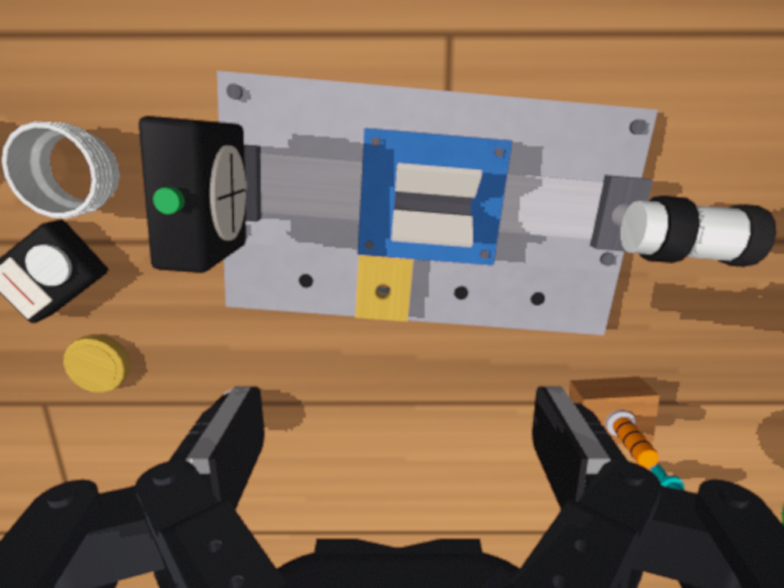

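Crop: the orange-handled pin stands in the wood block (native about (287,202)), with the turquoise one apart from it. The black lens lies in the brown cradle, silver ring to the left (+y). Ear view: brass ear hole at view (382,291), plate holes at (305,281), (461,293) and (538,298), and white V faces around (435,180) and (432,228). The light box is on the left (+y).

Run:
```python
from h import *
import pickle
G=pickle.load(open("G.pkl","rb"))
g=G["ear"]; hsv=cv2.cvtColor(g["img"],cv2.COLOR_RGB2HSV); gray=hsv[:,:,2]
def dark(c,r=9):
    x,y=int(c[0]),int(c[1]); w=gray[y-r:y+r+1,x-r:x+r+1]; t=(w.min()+np.median(w))/2
    yy,xx=np.nonzero(w<t); return (x-r+xx.mean(),y-r+yy.mean(),len(xx))
eh=dark((382/1.4,291/1.4)); print("ear",eh,E:=plane(g,eh,.029))
H=[plane(g,dark((u/1.4,v/1.4)),.016) for u,v in [(305,281),(461,293),(538,298)]]
print(np.round(H,4)); d=H[0]-H[2]; print("bench yaw deg (y axis)",np.degrees(np.arctan2(-d[0],d[1])))
m=((hsv[:,:,1]<50)&(hsv[:,:,2]>150)).astype(np.uint8)
n,l,st,c=cv2.connectedComponentsWithStats(m)
for i in range(1,n):
    if st[i][4]>400 and 260<c[i][0]<350:
        yy,xx=np.nonzero(l==i); r=cv2.minAreaRect(np.c_[xx,yy].astype(np.float32)); P=[plane(g,q,.068)[:2].round(4).tolist() for q in cv2.boxPoints(r)]
        print("face",c[i],r,plane(g,c[i],.068),P)
yw=np.radians(np.degrees(np.arctan2(-d[0],d[1])))
V=E+R.from_euler('z',yw).apply([.072,-.028,0]); print("v from ear",V)
b=cv2.inRange(hsv,(100,150,60),(125,255,255)); yy,xx=np.nonzero(cv2.morphologyEx(b,cv2.MORPH_OPEN,np.ones((3,3))));print("saddle",r:=cv2.minAreaRect(np.c_[xx,yy].astype(np.float32)),plane(g,r[0],.043))
P=[plane(g,q,.043)[:2].round(4).tolist() for q in cv2.boxPoints(r)];print(P)
g=G["pin"]; B=blobs(g,(8,215,150),(20,255,255),30); print([x for x in B if abs(x[0][0]-287)<25 and abs(x[0][1]-200)<30])
hs=cv2.cvtColor(g["img"],cv2.COLOR_RGB2HSV)[:,:,1]; sub=(hs[170:200,270:305]<70); yy,xx=np.nonzero(sub); print("collar",xx.mean()+270,yy.mean()+170,len(xx))
save(g,"pin.png",(240,140,340,240),5)
g=G["lens"]; hsv=cv2.cvtColor(g["img"],cv2.COLOR_RGB2HSV)
m=cv2.morphologyEx(((hsv[:,:,2]<60)).astype(np.uint8),cv2.MORPH_OPEN,np.ones((5,5))); n,l,st,c=cv2.connectedComponentsWithStats(m)
for i in range(1,n):
    if 250<c[i][0]<340 and 130<c[i][1]<220 and st[i][4]>800:
        yy,xx=np.nonzero(l==i); r=cv2.minAreaRect(np.c_[xx,yy].astype(np.float32)); bp=cv2.boxPoints(r)
        print("lens",r,st[i][4],plane(g,r[0],.055),[plane(g,q,.042)[:2].round(4).tolist() for q in bp])
```

```text
ear (np.float64(272.90666666666664), np.float64(207.81333333333333), 75) [0.54958108 0.12496253 0.029     ]
[[0.5542 0.1841 0.016 ]
 [0.5441 0.0647 0.016 ]
 [0.5393 0.0051 0.016 ]]
bench yaw deg (y axis) -4.758867145966918
face [343.47138173 131.39433255] ((304.79949951171875, 146.42105102539062), (315.2458190917969, 165.36143493652344), 5.053825855255127) [0.63083085 0.06247222 0.068     ] [[0.5556, 0.2463], [0.6942, 0.2157], [0.6732, -0.0375], [0.5271, -0.049]]
face [312.18577406 128.31046025] ((312.63104248046875, 128.42759704589844), (60.291019439697266, 20.180051803588867), 4.763641834259033) [0.63344381 0.08927136 0.068     ] [[0.6271, 0.1152], [0.6437, 0.1138], [0.6395, 0.0629], [0.6227, 0.0634]]
face [308.61111111 162.84037559] ((308.7940979003906, 162.82351684570312), (58.01465606689453, 22.169172286987305), 4.573921203613281) [0.60383154 0.09167722 0.068     ] [[0.5961, 0.1178], [0.6156, 0.1161], [0.6115, 0.0657], [0.5918, 0.0663]]
v from ear [0.61900992 0.09108575 0.029     ]
saddle ((308.847900390625, 140.56448364257812), (103.95925903320312, 89.03186798095703), 4.927109718322754) [0.62019281 0.0900702  0.043     ]
[[0.5821, 0.1432], [0.6633, 0.1339], [0.6556, 0.0407], [0.573, 0.0421]]
[([284.8, 200.4], [276, 192, 19, 18, 277])]
collar 284.8474576271186 182.91525423728814 177
lens ((290.5509338378906, 181.92672729492188), (58.80345916748047, 49.548404693603516), 16.389541625976562) 2736 [ 0.45912167 -0.32715023  0.055     ] [[0.4393, -0.2905], [0.489, -0.3059], [0.4721, -0.3632], [0.4208, -0.3502]]
```

View pics/pin.png

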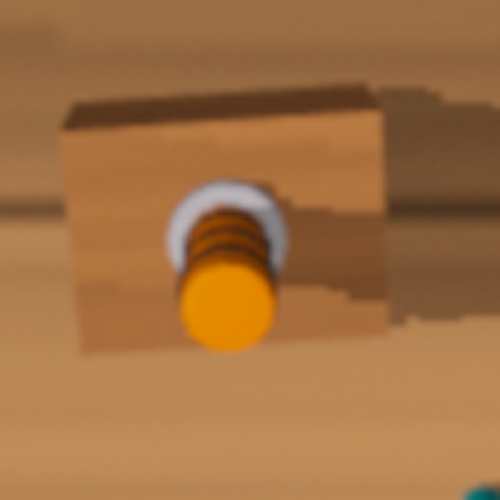

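The pin stands upright in its block: handle top at crop (228,305) → native (285.6,201), collar centre at native (285.6,188). The bench geometry agrees with itself: the V found from the ear, the faces and the saddle matches within 2 mm, and the ear hole is 0.7 mm off the midpoint of the plate holes.

Run:
```python
from h import *
import pickle
G=pickle.load(open("G.pkl","rb")); g=G["pin"]
a=plane(g,(285.6,201),.08); b=plane(g,(285.6,188),.036); print(a,b)
p=(a+b)/2
ctrl.movep([p[0],p[1],.14],down(0)); ctrl.line_to([p[0],p[1],.0445],.12)
close(40); ctrl.pause(.2); s=sense(); print(s["finger_gap"],s["grip_force"],s["ee_pos"],s["wrist_force"])
ctrl.line_to([p[0],p[1],.13],.15); ctrl.pause(.1); s=sense(); print(s["finger_gap"],s["grip_force"],s["wrist_force"])
# ahead of ear: tip ~15mm above ear: tip is 34.3+5 below TCP ~ .0393
ctrl.movep([.5496,.125,.029+.012+.0393],down(0)); ctrl.pause(.2)
g=grab("wrist"); pickle.dump(g,open("G2.pkl","wb")); save(g,"hover.png",(180,180,380,330),4)
s=sense();print(s["time_s"],s["ee_pos"],s["tcp_rot"])
print("proj hole",proj(g,[.5496,.125,.029]),"tip",proj(g,s["ee_pos"]-np.array([0,0,.0393])),"collar under",proj(g,s["ee_pos"]-np.array([0,0,.0123])))
```

```text
[ 0.43971631 -0.06633851  0.08      ] [ 0.43911619 -0.06655239  0.036     ]
0.172835376652061 38.926125168800354 [ 0.43953829 -0.06645958  0.04473443] [-0.59506056 -0.70350478  4.3066903 ]
0.17117450368740053 38.94757568836212 [-0.12759935  0.18058925 -1.00838627]
9.3 [0.54947636 0.12387241 0.08102405] [-3.14115795e+00  2.44453497e-03 -1.21696783e-03]
proj hole [281.66014634 238.76208638] tip [283.42980395 247.49831652] collar under [283.34138262 269.61062826]
```

View pics/hover.png

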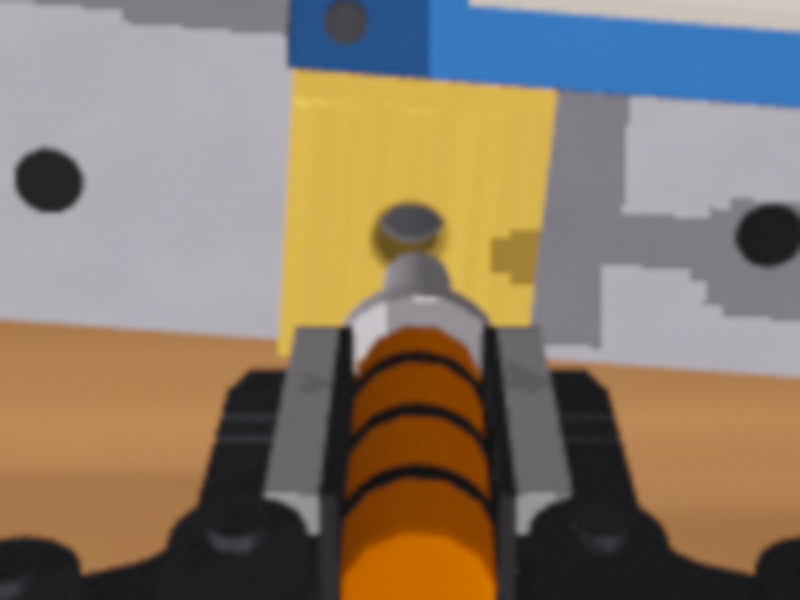

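The hover view shows the tip 12 mm above the ear, at crop about (416,280), and the hole at about (410,233). Laterally they are within about 1.5 mm. I correct for that and for the arm's ~1 mm steady bias, then lower under force watch.

Run:
```python
from h import *
c=np.array([.5507,.1261])
ctrl.line_to([*c,.081],.05); ctrl.pause(.1); s=sense(); print(s["ee_pos"])
hit=ctrl.line_to([*c,.0405],.03,until_force=6); s=sense(); print(hit,s["time_s"],s["ee_pos"],s["wrist_force"],s["torque"])
```

```text
[0.55069682 0.12601392 0.08107069]
True 10.85 [0.54990288 0.12537173 0.04176655] [-0.82265656  0.65595684  4.08641159] [0.13696676 0.03923048 0.02073636]
```

Run:
```python
from h import *
import pickle
s=sense(); p=s["ee_pos"]
hit=ctrl.line_to([p[0],p[1],p[2]-.006],.02,until_force=10); s=sense(); print(hit,s["ee_pos"],s["wrist_force"])
gripper_open(); ctrl.line_to([p[0],p[1],.16],.2)
ctrl.pause(.15); g=grab("wrist"); pickle.dump(g,open("G3.pkl","wb")); save(g,"in.png",(160,60,420,330),2)
print(sense()["time_s"],sense()["wrist_force"])
print("expected top",proj(g,[.5496,.125,.077]),"collar",proj(g,[.5496,.125,.033]))
```

```text
True [0.54993354 0.12537782 0.04176458] [-0.95960841 -0.21225554  6.05922115]
12.6833 [ 0.84652111 -0.32708016  0.38617526]
expected top [282.99557924 220.7721575 ] collar [282.81045017 201.93413651]
```

View pics/in.png

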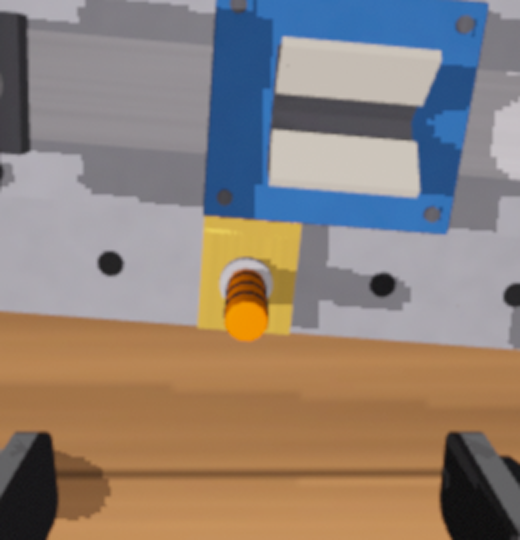

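The pin's handle top is at native (283,220), where 220.8 was expected for fully seated, and the collar lies on the ear. Next, the lens.

Run:
```python
from h import *
import pickle
yl=np.radians(-16.8)
ctrl.movep([.457,-.327,.15],down(yl-np.pi/2)); ctrl.pause(.3)
g=grab("wrist"); pickle.dump(g,open("G4.pkl","wb")); save(g,"lens.png",(140,60,420,360),2)
print(sense()["time_s"],sense()["ee_pos"])
print([proj(g,np.array([.457,-.327,.068])+R.from_euler('z',yl).apply([0,d,0])).round(1) for d in (-.033,0,.033)])
```

```text
14.725 [ 0.45729387 -0.32663747  0.15003061]
[array([287.1, 172.7]), array([286.9, 218.6]), array([286.8, 260.6])]
```

View pics/lens.png

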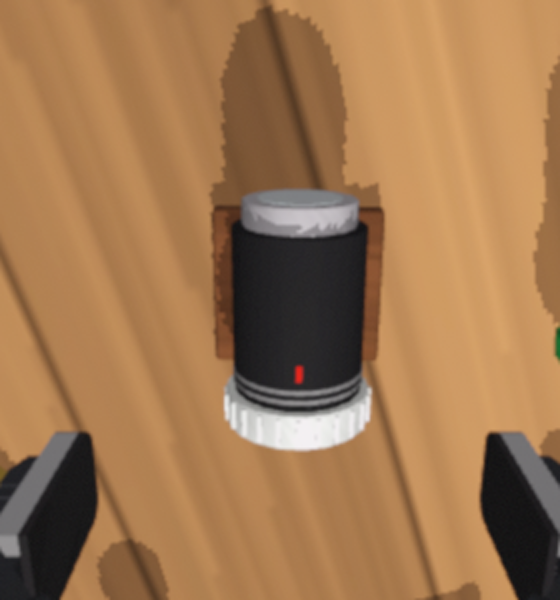

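The lens is centred in the crop: barrel edges at x 233–366, rear barrel end at y ≈ 233, silver boundary at y ≈ 408 (bottom, +y end), no other object between the fingers.

Run:
```python
from h import *
import pickle
g=pickle.load(open("G4.pkl","rb"))
a=plane(g,(290,176.5),.064); b=plane(g,(289.2,264),.068); d=b-a
yl=np.arctan2(-d[0],d[1]); c=(a+b)/2; print(a,b,np.linalg.norm(d[:2]),np.degrees(yl),c)
o=down(yl-np.pi/2)
ctrl.movep([c[0],c[1],.11],o); ctrl.line_to([c[0],c[1],.0245],.12); ctrl.pause(.1)
f0=sense()["wrist_force"]; close(45); ctrl.pause(.2); s=sense(); print(s["finger_gap"],s["grip_force"],s["ee_pos"],np.array(s["wrist_force"])-f0,s["torque"])
ctrl.line_to([c[0],c[1],.16],.12); ctrl.pause(.2); s=sense(); print(s["time_s"],s["finger_gap"],s["grip_force"],s["ee_pos"],s["wrist_force"],s["torque"])
g=grab("wrist"); pickle.dump((g,yl,c),open("G5.pkl","wb")); save(g,"held.png",(140,120,420,420),2)
p=np.array(s["ee_pos"]); A=R.from_euler('z',yl)
print([proj(g,p+[0,0,dz]+A.apply([0,d,0])).round(1) for d,dz in ((-.033,.0175+.022),(0,.0175+.026),(.033,.0175+.026))])
```

```text
[ 0.44652403 -0.35459713  0.064     ] [ 0.46559288 -0.29222383  0.068     ] 0.0652230799342619 -16.99950458346633 [ 0.45605846 -0.32341048  0.066     ]
0.5942509320168481 46.26461327075958 [ 0.45453102 -0.32297568  0.0251174 ] [-3.44672665  2.47058838  5.38762007] [ 0.43490266  1.00410058 -0.0339964 ]
18.0667 0.5896749532013542 47.367337346076965 [ 0.45579833 -0.32328669  0.15929012] [-0.48037104 -0.35872768 -4.53493512] [-0.11231811  0.02089586 -0.03844457]
[array([289.6, 250.7]), array([289.3, 340.3]), array([288.9, 411. ])]
```

View pics/held.png

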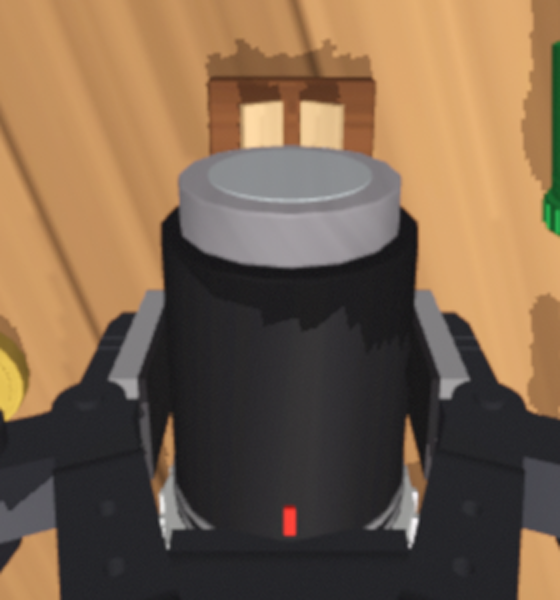

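Run:
```python
from h import *
import pickle
g,yl,c=pickle.load(open("G5.pkl","rb"))
s=sense(); Rt=R.from_rotvec(s["tcp_rot"]); print(np.degrees((R.from_rotvec(down(yl-np.pi/2)).inv()*Rt).as_rotvec()),s["ee_pos"],s["joint_positions"],s["time_s"])
print(g["K"]); Rt=Rt.as_matrix(); print(np.round(Rt,4))
p=np.array(s["ee_pos"])
for P in ([-0.,0,0],[.033,0,-.0395],[-.033,0,-.0435]): print(proj(g,p+Rt@np.array(P)))
```

```text
[-0.06029459 -0.00434497  0.00098388] [ 0.45586368 -0.32333046  0.15945539] [-3.26972634e-01  3.36803056e-01 -2.58703223e-01 -5.30545510e-05
 -9.76344202e-01  3.02878729e-02] 18.1167
[[336.81286723   0.         283.98693222]
 [  0.         336.81286723 210.90691736]
 [  0.           0.           1.        ]]
[[-2.924e-01 -9.563e-01 -1.000e-03]
 [-9.563e-01  2.924e-01  4.000e-04]
 [-1.000e-04  1.100e-03 -1.000e+00]]
[287.66532669 278.2192046 ]
[289.23605648 250.86088124]
[288.56827648 411.34756789]
```

```bash
cat >> h.py <<'E'
yb=np.radians(-4.76); BR=R.from_euler('z',yb); ob=down(yb-np.pi/2)
def rep(t=""):
    s=sense(); print(t,round(s["time_s"],2),"p",np.round(s["ee_pos"],4),"Fb",BR.inv().apply(s["wrist_force"]).round(2),"Tb",BR.inv().apply(s["torque"]).round(3),"gap",round(s["finger_gap"],4),"rot",np.degrees((R.from_rotvec(ob).inv()*R.from_rotvec(s["tcp_rot"])).as_rotvec()).round(2)); return s
E
python3 - <<'E'
from h import *
x,y=.6193,.0915
ctrl.movep([x,y,.18],ob); ctrl.pause(.3); rep("above")
ctrl.line_to([x,y,.088],.1); ctrl.pause(.4); rep("low")
hit=ctrl.line_to([x,y,.068],.02,until_force=4); ctrl.pause(.2); rep(hit)
E
```

```text
above 20.06 p [0.6193 0.0908 0.1801] Fb [ 0.49  0.06 -3.72] Tb [-0.059  0.051  0.046] gap 0.5903 rot [0.   0.   0.06]
low 21.52 p [0.6194 0.0915 0.0882] Fb [-1.09  0.7  -2.95] Tb [-0.03   0.006 -0.044] gap 0.5961 rot [ 0.02 -0.01  0.  ]
True 22.32 p [0.6168 0.091  0.0762] Fb [-2.78  0.94  0.64] Tb [0.16  0.957 0.09 ] gap 0.5919 rot [-0.35  0.11  0.04]
```

Run:
```python
from h import *
x,y=.6166,.0915
ctrl.line_to([x,y,.078],.02,orientation=ob); ctrl.pause(.3); rep("lift")
hit=ctrl.line_to([x,y,.072],.015,orientation=ob,until_force=7); ctrl.pause(.4); rep(hit); ctrl.pause(.1); rep()
```

```text
lift 22.87 p [0.6167 0.0915 0.0778] Fb [-0.02 -0.03 -3.55] Tb [ 0.018 -0.012 -0.035] gap 0.5955 rot [-0.01  0.    0.01]
True 23.56 p [0.6167 0.0916 0.0759] Fb [-0.74  0.52  6.52] Tb [0.076 0.239 0.136] gap 0.5991 rot [ 0.01  0.02 -0.04]
 23.66 p [0.6167 0.0915 0.0759] Fb [-0.27  0.66  5.49] Tb [0.075 0.221 0.075] gap 0.5948 rot [ 0.01  0.02 -0.05]
```

Run:
```python
from h import *
hit=ctrl.line_to([.6162,.0915,.070],.015,orientation=ob,until_force=4); ctrl.pause(.4); rep(hit)
F=[]
for _ in range(6): ctrl.pause(.1); F.append(BR.inv().apply(sense()["wrist_force"]))
print(np.mean(F,0)); rep()
for n in ("scene","top"):
    g=grab(n); c=proj(g,[.6167,.0915,.093]).astype(int); print(n,c)
    if n=="scene": save(g,"final.png",(c[0]-100,c[1]-90,c[0]+100,c[1]+60),4)
```

```text
True 24.27 p [0.6167 0.0915 0.0759] Fb [-1.56  0.33  5.26] Tb [ 0.057  0.19  -0.008] gap 0.5932 rot [ 0.03  0.05 -0.09]
[-0.64292724  0.19251907  5.74757898]
 24.87 p [0.6167 0.0915 0.0759] Fb [-0.66 -0.06  6.23] Tb [0.074 0.253 0.058] gap 0.5962 rot [ 0.03  0.05 -0.09]
scene [280 252]
top [242 168]
```

View pics/final.png

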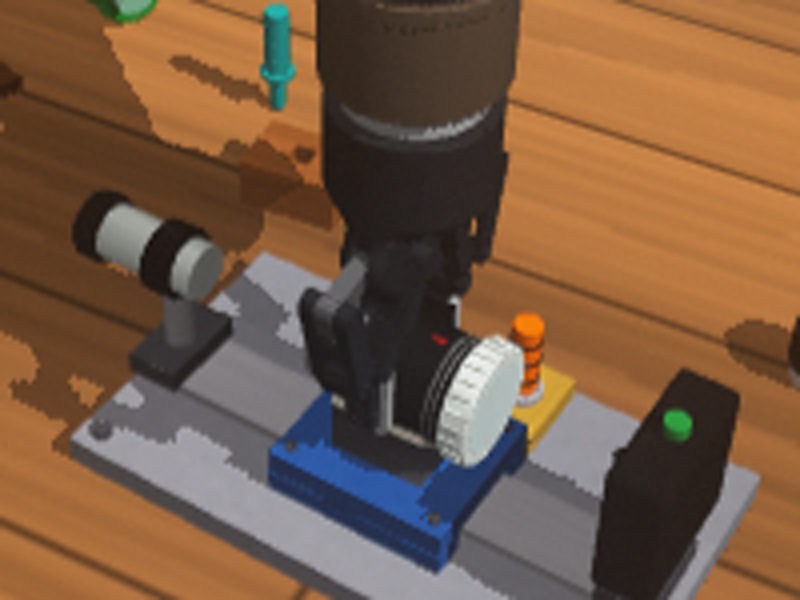

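The scene crop shows the lens lying in the V, silver ring at (485,400) facing the light box, with the pin's collar on the ear at (528,395). The push is only about 6 N, so I'll raise it in small steps.

Run:
```python
from h import *
z=.0752
for i in range(14):
    ctrl.line_to([.6164,.0915,z],.01,orientation=ob); ctrl.pause(.35)
    F=[]
    for _ in range(6): F.append(BR.inv().apply(sense()["wrist_force"])); ctrl.pause(.05)
    f=np.mean(F,0); print(round(z,4),f.round(2))
    if f[2]>9.3: break
    z-=min(.0008,max(.0002,(10-f[2])*.0001))
s=rep()
```

```text
0.0752 [-1.45 -0.16  5.48]
0.0747 [-2.54 -0.23  7.92]
0.0745 [-2.75 -0.17  8.54]
0.0743 [-3.08  0.18  9.2 ]
0.0741 [-3.21  0.14  9.97]
 29.47 p [0.6168 0.0916 0.0758] Fb [-3.42  0.48  9.8 ] Tb [-0.017  0.936  0.026] gap 0.5938 rot [ 0.07  0.   -0.04]
```

Fz is right, but a sideways force of −3.2 N remains. I'll shift the command in x to null it, so both faces bear evenly.

Run:
```python
from h import *
x,z=.6164,.0741
for i in range(9):
    ctrl.line_to([x,.0915,z],.01,orientation=ob); ctrl.pause(.35)
    F=[];T=[]
    for _ in range(6):
        s=sense(); F.append(BR.inv().apply(s["wrist_force"])); T.append(BR.inv().apply(s["torque"])); ctrl.pause(.05)
    f=np.mean(F,0); print(round(x,4),round(z,4),f.round(2),np.mean(T,0).round(3))
    if abs(f[0])<.5 and abs(f[2]-10)<.6: break
    x+=np.clip(f[0]*.0003,-.001,.001); z-=np.clip((10-f[2])*.0002,-.0005,.0005)
s=rep()
```

```text
0.6164 0.0741 [-3.51 -0.04 10.31] [-0.015  0.993  0.086]
0.6154 0.0742 [-0.61 -0.51  7.72] [-0.146  0.252  0.109]
0.6152 0.0737 [-1.04 -0.55  8.96] [-0.198  0.382  0.078]
0.6149 0.0735 [-0.88 -0.7  10.09] [-0.236  0.297  0.068]
0.6146 0.0735 [ 0.06 -0.93  9.63] [-0.273  0.074  0.081]
 33.97 p [0.6168 0.0916 0.0758] Fb [-0.78 -0.7   9.45] Tb [-0.312  0.092  0.085] gap 0.5929 rot [ 0.29 -0.05 -0.07]
```

Run:
```python
from h import *
rep(); print(ticket.finish_job())
```

```text
33.97 p [0.6168 0.0916 0.0758] Fb [-0.78 -0.7   9.45] Tb [-0.312  0.092  0.085] gap 0.5929 rot [ 0.29 -0.05 -0.07]
the job is handed in; nothing more can be done
None
```

I handed the job in at about 34 s. The lock pin is in with its collar on the brass ear, and the lens is still held in the middle of the V, silver ring towards the light box. It is pressed down with about 10 N, with under 1 N of sideways force.

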